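Eject the battery pack from its push-push dock and rack it

ROBOT

A 6-joint arm with a two-finger parallel gripper is mounted at the origin on a cart in front of the work surface, level with it; the furniture and walls round the work are solid. World frame = base frame: x ahead of the robot, y to its left, z up, the work surface at z = 0. Lengths are in m, angles in rad, forces in N, time in s.
With the tool pointing down it reaches from about 0.3 to 0.75 m from the base axis. Payload 8.5 kg.
Tool frame: the origin (TCP) lies on the mounting face of the last link; the fingertips stand 173 mm ahead of it and the grasp point (between the pads) lies 155 mm ahead of it; z points along the fingers, y is the line along which they close (so a half turn about z gives the same grasp; the last joint's range is limited). The gripper opens to 85 mm and grips with 20 to 120 N. Pads are 22 mm wide; open, the fingers measure 114 mm over their backs; the gripper's body (76 mm by 85 mm) begins 54 mm behind the grasp point. The pads swing forward as they close: fully open they stand 13 mm farther back than shut.
Start: joints at [1.12, 0.381, 1.297, -0, 1.464, -0.215], TCP at [0.128, 0.535, 0.405] pointing down, gripper open.
Joint ranges: [-3.11, 3.11], [-0.89, 2.33], [0.22, 2.48], [-1.42, 4.56], [0.17, 2.85], [-2.88, 2.88]. Speed limits (rad/s): [2.39, 2.39, 3.14, 3.14, 3.14, 3.14].

INTERFACE

Orientations are given as a unit quaternion [w, x, y, z].
In Python, from rig import observe, read_camera, get_calibration, job, finder gives the robot as it stands.
- The arm moves only by the tool step_arm, never from a script. Its argument "series" is a list of rows, each an object of numbers: "dx", "dy", "dz": the shift along the tool's x, y, z in m; "spin": the turn about the tool's z in degrees. In form: [{"dx": .., "dy": .., "dz": .., "spin": ..}, ...]. A call has exactly 5 rows; each row is the pose to reach, as a shift and turn from the pose commanded when the call began, along the tool's axes at that moment; what a row does not reach only later rows make up. A row lasts 1/10 s, in which the tool goes at most 50 mm and 8.59 degrees, less where a joint would pass 70% of its speed; a pose out of reach is approached as far as the arm can. A call with a gripper value outside its range is refused whole. "grip" is the opening, from 0 (shut) to 1 (fully open), set as the call begins (left out, the last holds). The fingers move at their own pace and stop on an object; "newtons" is the grip in N (left out, the last holds). Time passes only in rows, so rows that repeat a pose let the fingers close, or fill a call up. It gives the time, the measured TCP pose, the force, the opening and the grip force at its end, in the units of the state.
- observe(): the state, without advancing time (a new reading comes with each control period).
- read_camera(name): name is "scene" or "top" or "wrist"; returns (picture, depth): 480x640x3 uint8, red, green, blue; 480x640 float32, m along the optical axis (not along the pixel's ray), 0 where there is no reading.
- get_calibration(name): a dict with "fov_y" (degrees; the focal length in pixels is half the picture's height over the tangent of half this angle, whatever the lens; pixels are square), "cx", "cy" (the principal point, pixels), "cam_to_world" (4x4, takes a point from camera to world coordinates). Camera axes: x right, y down, z forward; pixel columns grow to the right and rows downward; lengths in m; the calibration is good to about 2 mm. A picture is of the moment at which its call begins: read the wrist's pose just before it. get_calibration takes no time and is no camera call; for the wrist camera it gives the pose at the moment of the call.
- job.sign_off(): hands the job in; it is judged then, once.
Trained networks look in the newest picture that a camera, given by its name, has taken for a name from the list of things; names that differ only in an ending like _2 or _b are one class to them, and where a whole thing is asked for, a point or a joint stands for the part that bears it (a point fixed in the world has none). Each returns a list of dicts, best first, with "conf" (0 to 1); they miss things now and then, are a little off and sometimes report something else, mostly with a low value. They report only what shows in the picture. A call takes as long as a camera call. They do not tell look-alikes from the thing itself.
- finder.regions_of(camera, query): "pixels" (480x640 bool, what is visible of it) and "bbox" ([left, top, right, bottom] as shares, 0 to 1, of the picture: columns of its width, rows of its height, round what is visible of it).
- finder.pinpoint(camera, query): "xy" ([column, row] as shares, 0 to 1, of the picture: columns of its width, rows of its height: a listed point, or the origin of a listed thing).
The state is a dict: "clock": time; "qpos": joint angles; "joint_vel": joint speeds; "effort": joint torques, N m; "position": TCP position; "tool_rot": TCP orientation; "contact_force": force on the tool from outside, world axes, zero at the start; "torque": the same for the moment, N m; "finger_gap": opening from 0.0 (shut) to 1.0 (fully open); "grasp_force": force on a finger pad.
Only numpy, scipy, OpenCV 4.12 (cv2) and the standard library are available. Lean on these libraries where they do the work, as an engineer would, in place of code of your own. Each camera call takes 0.05 s, during which the arm holds its last target. There are 200 camera calls.

TASK

The black battery pack is latched down in the grey charging dock. Press it deeper until the latch lets go and it springs up, draw it out, and stand it upright on the bare bench and let go; then take it again by its other two sides and lower it upright into the aluminium rack, fully down between the two tall cheeks. Set it down without dropping it, never tip it over, and leave the vial and the dropper bottle where they are.

Things in the scene. Friction and masses are not known exactly. Their poses are not given: they have to be found in the camera images.
- pack_center (a point): Centre (half-way up) of the battery pack: black block 40 mm (its x) by 52 mm (its y) by 50 mm high (its z, up), rounded edges, about 100 g. It starts loose on the sprung carrier in the dock, latched down with its top 4 mm above the dock's deck, its axes parallel to the dock's. Sprung up, its top is 25 mm above the deck and it lifts straight out.
- pack: The same battery pack: origin at the middle of its underside, same axes. The bench straight ahead of the robot (y = 0), 0.54 to 0.62 m out, between dock and rack, is always bare.
- carrier (a joint): Sprung carrier under the pack, m, positive down: about -0.001 latched (start), -0.022 sprung up, +0.009 hard stop. Press the middle of the pack's top 7 to 9 mm down (5 to 7 N, soft damped spring): the latch trips 5 to 6 mm down, and as the tool lifts away the pack follows up in about 0.5 s and stays up. Pressed less it comes back latched. Pushed all the way down again, it latches again.
- dock_mouth (a point): Centre of the well of the fixed grey dock, at deck level, 62 mm above the bench. Deck: x -36 to +50 mm, y +-45 mm from here. Well 43 (x) by 55 mm (y). Black guard cheeks at both y ends of the well, 28 to 33 mm out, 24 mm wide in x, rise 28 mm above the deck: 3 mm above the sprung-up pack. So it can be gripped there only across its 40 mm, fingers closing along x.
- rack_floor (a point): Middle of the floor of the fixed aluminium rack (base 84 x 74 mm), 10 mm above the bench; the pack's underside rests here. Cheeks 36 mm wide (y), inner faces at x = +-22 mm, rise 65 mm above here with flared tops; outward-sloping lips 6 mm high from y = +-28 mm. The pack goes in with its x along this x, either way round; only a grip across its 52 mm, fingers closing along y, clears the cheeks.
- vial_mid (a point): Bystander: clear glass vial with a white cap, 19 mm wide, 37 mm high, loose, standing on the bench; point half-way up. Leave alone.
- dropper_mid (a point): Bystander: small plastic dropper bottle, 24 mm wide, 55 mm high, loose, standing on the bench; point half-way up. Leave alone.
There are look-alikes about, which are no part of the job. There is more than one size of the pack; the job needs the smaller.

How it is judged:
On the way, in this order (a step that is already met when the one before it is completed fails the run):
1. the latch has been tripped: the carrier is up with the pack still on it (value of joint carrier below -0.018 m and horizontal distance between pack_center and dock_mouth below 0.006 m and z of pack_center in the frame of dock_mouth below 0.008 m), for 0.1 s.
2. the pack stands upright on the bench, let go (height (world z) of pack_center below 0.03 m and angle between pack_center's own z axis and vertical below 0.1 rad and horizontal distance between pack_center and rack_floor above 0.06 m and contact force between the fingers and pack below 0.1 N and linear speed of pack below 0.02 m/s), for 0.2 s.
At the end, for the whole second after the job is handed in: Pack released, at rest, upright (0.06 rad) on the rack's floor: centre within 6 mm of the rack's middle and 22 to 28 mm above its floor, its x along the rack's x within 0.15 rad, either way round. The dock's empty carrier is left sprung up (joint below -0.018) (horizontal distance between pack_center and rack_floor below 0.006 m and z of pack_center in the frame of rack_floor between 0.022 and 0.028 m and angle between pack_center's own z axis and vertical below 0.06 rad and angle between the x axis of pack_center and the x axis of rack_floor, either way round below 0.15 rad and linear speed of pack below 0.01 m/s and value of joint carrier below -0.018 m and contact force between the fingers and pack below 0.1 N); the robot touches nothing.
It fails at once if the pack is dropped (falls faster than 0.45 m/s while not held) (linear speed of pack above 0.45 m/s and contact force between the fingers and pack below 0.05 N).
It fails at once if the pack is tipped over (more than 0.8 rad) (angle between pack_center's own z axis and vertical above 0.8 rad).
It fails at once if the vial or the dropper bottle is moved by more than 25 mm (distance of any of vial_mid, dropper_mid from where it was at the start of the episode above 0.025 m).
It also fails if it takes over 67 s, if anything falls off the work surface, if the arm or the gripper's body presses on something with over 40 N, if the wrist force passes 120 N, or if a joint passes its speed limit or range.

## Working session

There is one attempt and no reset: what is moved stays moved. The work goes in short steps, Python scripts to look and compute and a tool call to move; the robot and the scene stay as the last step left them, time stands still between calls to the robot, and variables do not carry over. Pictures are saved under pics/ and viewed, at most 10 in all, crops included, and the job is handed in when it is done.

Besides the shell and the picture viewer there is one more tool, called as a command line: name --argument value ..., lists and objects as JSON in quotes. step_arm: Moves the arm, as the interface text tells. Its arguments: {"type":"object","properties":{"series":{"type":"array"},"grip":{"type":"number"},"newtons":{"type":"number"}},"required":["series"]}

```bash
mkdir -p pics
cat > h.py <<'E'
import numpy as np, cv2
from rig import observe, read_camera, get_calibration, job, finder
def ray(c,u,v,z):
    f=240/np.tan(np.radians(c['fov_y'])/2)
    p=np.array([(u-c['cx'])/f*z,(v-c['cy'])/f*z,z,1.0])
    return (np.array(c['cam_to_world'])@p)[:3]
def cloud(c,d):
    f=240/np.tan(np.radians(c['fov_y'])/2)
    v,u=np.mgrid[:480,:640]
    P=np.stack([(u-c['cx'])/f*d,(v-c['cy'])/f*d,d,np.ones_like(d)],-1)
    return (P@np.array(c['cam_to_world']).T)[...,:3]
def at_height(c,u,v,h):
    o=np.array(c['cam_to_world'])[:3,3]; r=ray(c,u,v,1.0)-o
    return o+r*(h-o[2])/r[2]
E
python3 - <<'E'
from h import *
s=observe();print(s['clock'],s['position'],s['tool_rot'],s['finger_gap'])
for n in['top','scene']:
    im,d=read_camera(n);c=get_calibration(n);cv2.imwrite(f'pics/{n}0.png',im[...,::-1]);P=cloud(c,d)
    np.savez(f'{n}0.npz',im=im,d=d)
    print(n,c['fov_y'],np.array(c['cam_to_world'])[:3,3].round(3))
    for q in['pack_center','dock_mouth','rack_floor','vial_mid','dropper_mid']:
        for r in finder.pinpoint(n,q)[:4]:
            u,v=r['xy'][0]*640,r['xy'][1]*480
            print(q,round(r['conf'],2),int(u),int(v),P[min(int(v),479),min(int(u),639)].round(3))
E
```

```text
0.0 [0.12846017 0.5347433  0.40410064] [-2.52139304e-04  1.17628121e-01  9.93057423e-01 -7.17822556e-04] 0.9990658107623094
top 46.6384802820611 [0.514 0.007 0.919]
pack_center 0.74 190 241 [0.574 0.177 0.067]
pack_center 0.56 204 321 [0.453 0.155 0.07 ]
dock_mouth 0.58 189 240 [0.576 0.179 0.064]
rack_floor 0.72 409 252 [ 0.556 -0.169  0.009]
vial_mid 0.52 338 170 [ 0.688 -0.053  0.038]
dropper_mid 0.69 318 301 [ 0.48  -0.018  0.055]
scene 54.37585475593811 [-0.042 -0.317  0.589]
pack_center 0.67 235 226 [0.551 0.164 0.064]
pack_center 0.6 203 267 [0.42  0.138 0.067]
dock_mouth 0.59 233 217 [0.571 0.183 0.068]
rack_floor 0.69 398 299 [ 0.536 -0.179  0.037]
vial_mid 0.52 367 240 [ 0.681 -0.063  0.026]
dropper_mid 0.46 301 294 [ 0.475 -0.025  0.031]
```

View pics/top0.png

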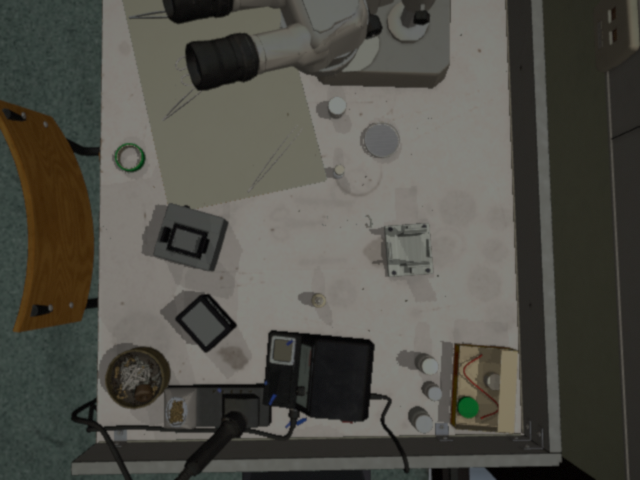

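View pics/scene0.png

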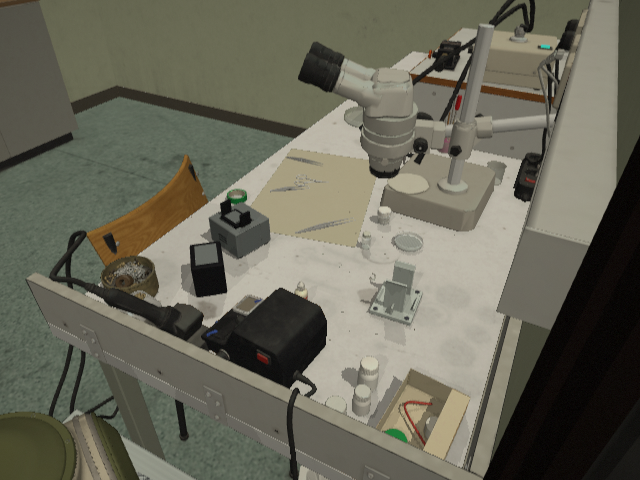

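The top view shows two pack candidates. The one at (187,240) sits in the grey dock between black guard cheeks. The other is a loose black block at (206,321), bigger and outside the dock. The docked one fits the description. The rack is at (408,250), the vial at (337,172) and the dropper at (318,300). Next I measure the yaws and make an enlarged crop to confirm.

Run:
```python
from h import *
z=np.load('top0.npz');im,d=z['im'],z['d'];c=get_calibration('top');P=cloud(c,d)
def rect(m,n):
    p=P[m][:,:2].astype(np.float32)*1000
    if len(p)<5: print(n,len(p));return
    r=cv2.minAreaRect(p);print(n,len(p),np.round(r[0],1),np.round(r[1],1),round(r[2],1),'medz',np.median(P[m][:,2]).round(4),'mean',p.mean(0).round(1))
Z=P[...,2]
def win(x,y,r=.08): return (abs(P[...,0]-x)<r)&(abs(P[...,1]-y)<r)
w=win(.575,.178,.065)
rect(w&(Z>.052)&(Z<.075),'deck'); 
k=w&(Z>.08)&(Z<.1);n,l=cv2.connectedComponents(k.astype(np.uint8))
for i in range(1,n): rect(l==i,'guard')
w=win(.555,-.17,.06)
rect(w&(Z>.006)&(Z<.02),'rackbase')
k=w&(Z>.05)&(Z<.1);n,l=cv2.connectedComponents(k.astype(np.uint8))
for i in range(1,n): rect(l==i,'rackcheek')
for q in['pack','dock_mouth','rack_floor']:
  for r in finder.regions_of('top',q)[:2]: 
    rect(r['pixels'],q+str(round(r['conf'],2)))
for w in[win(.45,.155,.06)]: rect(w&(Z>.055),'loose')
a=cv2.resize(im[190:370,130:260],None,fx=3.3,fy=3.3,interpolation=2);b=cv2.resize(im[200:300,360:460],None,fx=3.6,fy=3.6,interpolation=2)
o=np.zeros((594,800,3),np.uint8);o[:a.shape[0],:a.shape[1]]=a;o[:b.shape[0],435:435+b.shape[1]]=b
cv2.imwrite('pics/crop.png',o[...,::-1])
```

```text
deck 3072 [581.7 181.1] [90.7 86. ] 73.5 medz 0.0625 mean [581.5 179.6]
guard 72 [583.9 212.4] [ 5.3 23.1] 75.7 medz 0.0889 mean [583.4 211.8]
guard 69 [566.  153.6] [ 5.5 23.1] 73.7 medz 0.0887 mean [566.  153.1]
rackbase 1926 [ 560.6 -168.5] [84.  74.1] 3.4 medz 0.01 mean [ 559.4 -166.7]
rackcheek 138 [ 586.  -166.6] [ 7.5 34.8] 3.0 medz 0.0713 mean [ 585.6 -166.2]
rackcheek 121 [ 534.7 -170.4] [ 7.5 36. ] 3.9 medz 0.0724 mean [ 534.7 -169.2]
pack0.8 2044 [486.3 112.1] [ 82.9 201.8] 37.0 medz 0.0691 mean [451.  152.8]
dock_mouth0.78 2590 [565.9 112.5] [231.1  92. ] 75.6 medz 0.0616 mean [582. 174.]
rack_floor0.67 2378 [ 559.8 -100.1] [ 87.5 215.3] 1.2 medz 0.0102 mean [ 560.4 -164.9]
loose 1815 [449.1 156.9] [72.5 56.6] 41.6 medz 0.0694 mean [449.4 155.8]
```

View pics/crop.png

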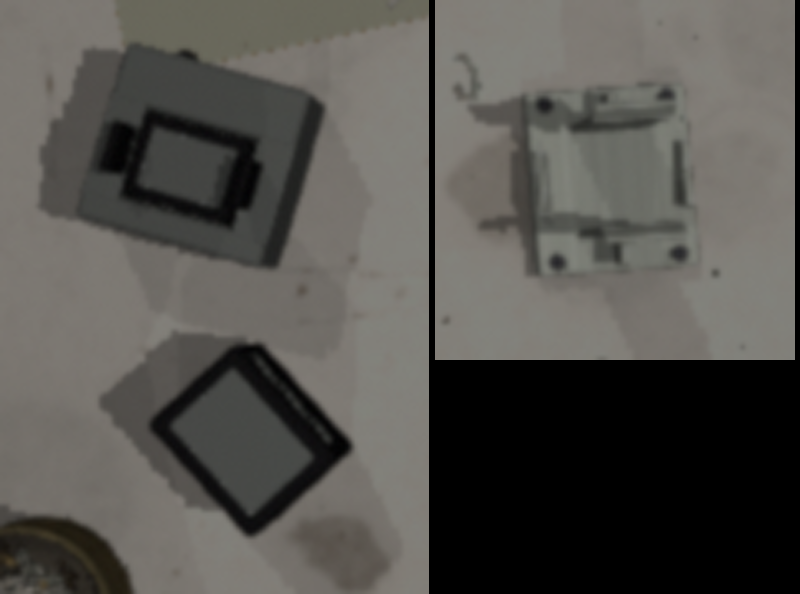

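The docked pack is the smaller one: the loose block's top measures 72 x 56 mm and stands 69 mm high. Dock mouth is about (0.575, 0.183) at yaw -16.6°. Rack is about (0.5605, -0.1685) at yaw +3.6°. I'm moving above the dock and closing the fingers for the press.

step_arm --series '[{"dx":-0.042,"dy":-0.019,"spin":8},{"dx":-0.084,"dy":-0.038,"spin":16},{"dx":-0.126,"dy":-0.057,"spin":24},{"dx":-0.168,"dy":-0.076,"spin":32},{"dx":-0.21,"dy":-0.095,"spin":40}]' --grip 0 --newtons 30

```text
invalid input at $.series[0]: expected keys dx, dy, dz, spin
```

```bash
cat >> h.py <<'E'
from scipy.spatial.transform import Rotation as Ro
def togo(x,y,z,yaw):
    "remaining shift in tool axes and spin so that TCP is at x,y,z and tool y at world yaw (deg, half-turn free)"
    s=observe();w=s['tool_rot'];R=Ro.from_quat([w[1],w[2],w[3],w[0]]).as_matrix()
    d=R.T@(np.array([x,y,z])-s['position']);cy=np.degrees(np.arctan2(R[1,1],R[0,1]))
    print('t',round(s['clock'],2),'pos',np.round(s['position'],4),'yaw_y',round(cy,2),'F',np.round(s['contact_force'],1),'gap',round(s['finger_gap'],3),'j6',round(s['qpos'][5],2))
    print('shift mm',np.round(d*1000,1),'spin',round(cy-yaw,2))
E
python3 -c "
from h import *
togo(.575,.183,.32,-16.6)"
```

```text
t 0.75 pos [0.1285 0.5348 0.4047] yaw_y 76.49 F [ 0.3 -0.9 -0.1] gap 1.002 j6 -0.22
shift mm [-516.3 -237.7   84.7] spin 93.09
```

step_arm --series '[{"dx":-0.042,"dy":-0.019,"dz":0,"spin":8},{"dx":-0.084,"dy":-0.038,"dz":0,"spin":16},{"dx":-0.126,"dy":-0.057,"dz":0,"spin":24},{"dx":-0.168,"dy":-0.076,"dz":0,"spin":32},{"dx":-0.21,"dy":-0.095,"dz":0,"spin":40}]' --grip 0 --newtons 30

```text
clock: 1.25
position: [0.3116, 0.392, 0.4049]
tool_rot: [0.0, 0.453, 0.892, 0.0]
contact_force: [0.1, 0.6, -0.3]
finger_gap: 0.145
grasp_force: 0.0
```

```bash
python3 -c "
from h import *
togo(.575,.183,.32,-16.6)"
```

```text
t 1.25 pos [0.3116 0.392  0.4049] yaw_y 36.17 F [ 0.1  0.6 -0.3] gap 0.145 j6 0.03
shift mm [-324.1   89.2   84.9] spin 52.77
```

step_arm --series '[{"dx":-0.046,"dy":0.013,"dz":0,"spin":8},{"dx":-0.092,"dy":0.026,"dz":0,"spin":16},{"dx":-0.138,"dy":0.039,"dz":0,"spin":24},{"dx":-0.184,"dy":0.051,"dz":0,"spin":32},{"dx":-0.23,"dy":0.064,"dz":0,"spin":40}]'

```text
clock: 1.75
position: [0.5, 0.2449, 0.4049]
tool_rot: [0.0, 0.73, 0.683, 0.0]
contact_force: [0.7, 0.9, 0.1]
finger_gap: -0.0
grasp_force: 0.0
```

```bash
python3 -c "
from h import *
togo(.575,.183,.32,-16.6)"
```

```text
t 1.75 pos [0.5    0.2449 0.4049] yaw_y -3.85 F [0.7 0.9 0.1] gap -0.0 j6 0.31
shift mm [-56.7  79.   84.9] spin 12.75
```

step_arm --series '[{"dx":-0.02,"dy":0.03,"dz":0.02,"spin":5},{"dx":-0.04,"dy":0.055,"dz":0.04,"spin":10},{"dx":-0.0567,"dy":0.079,"dz":0.06,"spin":12.75},{"dx":-0.0567,"dy":0.079,"dz":0.085,"spin":12.75},{"dx":-0.0567,"dy":0.079,"dz":0.085,"spin":12.75}]'

```text
clock: 2.25
position: [0.5742, 0.1843, 0.3164]
tool_rot: [-0.002, 0.8, 0.6, -0.003]
contact_force: [-0.4, 0.2, 0.6]
finger_gap: -0.002
grasp_force: 0.0
```

Run:
```python
from h import *
togo(.575,.183,.256,-16.6)
c=get_calibration('wrist');im,d=read_camera('wrist');P=cloud(c,d);Z=P[...,2]
cv2.imwrite('pics/w1.png',im[...,::-1])
w=(abs(P[...,0]-.575)<.065)&(abs(P[...,1]-.18)<.065)
k=w&(Z>.08)&(Z<.1);n,l=cv2.connectedComponents(k.astype(np.uint8))
for i in range(1,n):
    p=P[l==i][:,:2].astype(np.float32)*1000
    if len(p)>30: r=cv2.minAreaRect(p);print(len(p),np.round(r[0],1),np.round(r[1],1),round(r[2],1))
m=w&(Z>.055)&(Z<.075);r=cv2.minAreaRect(P[m][:,:2].astype(np.float32)*1000);print('deck',r,np.median(Z[m]))
for r in finder.pinpoint('wrist','pack_center')[:2]: print(r,P[int(r['xy'][1]*480),int(r['xy'][0]*640)])
```

```text
t 2.25 pos [0.5742 0.1843 0.3164] yaw_y -16.33 F [-0.4  0.2  0.6] gap -0.002 j6 0.4
shift mm [-0.9  1.6 60.4] spin 0.27
571 [585.  211.8] [ 5.  23.5] 74.0
deck ((582.8037109375, 180.5598907470703), (89.84927368164062, 86.15980529785156), 73.34872436523438) 0.06214669093390121
{'xy': [0.5059, 0.5002], 'conf': 0.69} [0.57495186 0.1887896  0.06718487]
```

View pics/w1.png

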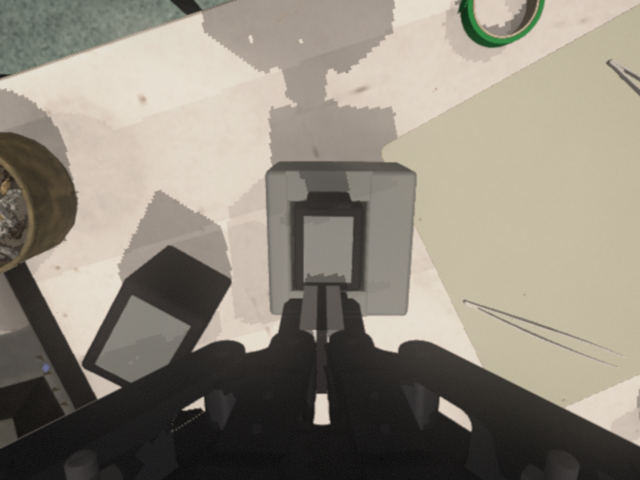

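Close up, the dock pack's bright top is centred at (328,250) between the guards, with the loose bigger pack at (150,320). The dock mouth is confirmed. I'm descending to just above it.

step_arm --series '[{"dx":-0.0015,"dy":0.0015,"dz":0.02,"spin":0.2},{"dx":-0.0015,"dy":0.0015,"dz":0.04,"spin":0.2},{"dx":-0.0015,"dy":0.0015,"dz":0.06,"spin":0.2},{"dx":-0.0015,"dy":0.0015,"dz":0.07,"spin":0.2},{"dx":-0.0015,"dy":0.0015,"dz":0.07,"spin":0.2}]'

```text
clock: 2.85
position: [0.575, 0.1836, 0.2499]
tool_rot: [-0.0, 0.801, 0.599, -0.0]
contact_force: [-0.3, 0.2, 0.5]
finger_gap: -0.001
grasp_force: 0.0
```

```bash
python3 -c "
from h import *
togo(.5755,.183,.231,-16.6)"
```

```text
t 2.85 pos [0.575  0.1836 0.2499] yaw_y -16.42 F [-0.3  0.2  0.5] gap -0.001 j6 0.4
shift mm [-0.4  0.7 18.9] spin 0.18
```

step_arm --series '[{"dx":0,"dy":0,"dz":0.008,"spin":0},{"dx":0,"dy":0,"dz":0.012,"spin":0},{"dx":0,"dy":0,"dz":0.016,"spin":0},{"dx":0,"dy":0,"dz":0.019,"spin":0},{"dx":0,"dy":0,"dz":0.019,"spin":0}]'

```text
clock: 3.35
position: [0.5752, 0.1833, 0.2316]
tool_rot: [0.0, 0.801, 0.599, 0.001]
contact_force: [-0.9, 0.5, 5.9]
finger_gap: 0.001
grasp_force: 2.9
```

step_arm --series '[{"dx":0,"dy":0,"dz":0,"spin":0},{"dx":0,"dy":0,"dz":0,"spin":0},{"dx":0,"dy":0,"dz":0,"spin":0},{"dx":0,"dy":0,"dz":0,"spin":0},{"dx":0,"dy":0,"dz":0,"spin":0}]'

```text
clock: 3.85
position: [0.5752, 0.1834, 0.2318]
tool_rot: [0.0, 0.801, 0.599, 0.001]
contact_force: [-2.1, 0.6, 6.1]
finger_gap: 0.001
grasp_force: 2.9
```

6 N at 7.5 mm, so the latch should have tripped. I'm lifting away.

step_arm --series '[{"dx":0,"dy":0,"dz":-0.005,"spin":0},{"dx":0,"dy":0,"dz":-0.015,"spin":0},{"dx":0,"dy":0,"dz":-0.03,"spin":0},{"dx":0,"dy":0,"dz":-0.05,"spin":0},{"dx":0,"dy":0,"dz":-0.075,"spin":0}]'

```text
clock: 4.35
position: [0.5749, 0.1831, 0.3064]
tool_rot: [-0.0, 0.801, 0.599, -0.001]
contact_force: [0.2, -0.4, 0.2]
finger_gap: -0.004
grasp_force: 0.0
```

step_arm --series '[{"dx":0,"dy":0,"dz":-0.01,"spin":0},{"dx":0,"dy":0,"dz":-0.01,"spin":0},{"dx":0,"dy":0,"dz":-0.01,"spin":0},{"dx":0,"dy":0,"dz":-0.01,"spin":0},{"dx":0,"dy":0,"dz":-0.01,"spin":0}]' --grip 1

```text
clock: 4.85
position: [0.5751, 0.1832, 0.3147]
tool_rot: [-0.0, 0.801, 0.599, -0.001]
contact_force: [-0.5, 0.4, -0.3]
finger_gap: 0.846
grasp_force: 0.0
```

```bash
cat >> h.py <<'E'
def top(lo,hi,x,y,r,cam='wrist',name=None):
    c=get_calibration(cam);im,d=read_camera(cam);P=cloud(c,d);Z=P[...,2]
    if name: cv2.imwrite(name,im[...,::-1])
    k=(Z>lo)&(Z<hi)&(abs(P[...,0]-x)<r)&(abs(P[...,1]-y)<r);n,l=cv2.connectedComponents(k.astype(np.uint8))
    for i in range(1,n):
        m=l==i
        if m.sum()>40:
            q=cv2.minAreaRect(P[m][:,:2].astype(np.float32)*1000);print(cam,m.sum(),np.round(q[0],1),np.round(q[1],1),round(q[2],1),'z',np.median(Z[m]).round(4))
E
python3 -c "
from h import *
togo(.5755,.183,.23,-16.6)
top(.077,.1,.5755,.183,.045)
top(.077,.1,.5755,.183,.045,'top')"
```

```text
t 4.85 pos [0.5751 0.1832 0.3147] yaw_y -16.46 F [-0.5  0.4 -0.3] gap 0.846 j6 0.4
shift mm [ 0.   0.6 84.7] spin 0.14
wrist 8486 [575.7 182.5] [66.7 40.5] 73.2 z 0.087
top 451 [569.4 165.1] [29.3 40.6] 75.0 z 0.0868
```

The pack has sprung up, with its top at 0.087 m, centred and at yaw -16.7°. I'm lowering open fingers around it across its 40 mm.

step_arm --series '[{"dx":0,"dy":0.0005,"dz":0.025,"spin":0.1},{"dx":0,"dy":0.0005,"dz":0.05,"spin":0.1},{"dx":0,"dy":0.0005,"dz":0.065,"spin":0.1},{"dx":0,"dy":0.0005,"dz":0.076,"spin":0.1},{"dx":0,"dy":0.0005,"dz":0.076,"spin":0.1}]'

```text
clock: 5.45
position: [0.5754, 0.183, 0.2383]
tool_rot: [-0.001, 0.802, 0.598, -0.001]
contact_force: [-0.5, -0.3, 0.4]
finger_gap: 1.0
grasp_force: 0.0
```

step_arm --series '[{"dx":0,"dy":0,"dz":0,"spin":0},{"dx":0,"dy":0,"dz":0,"spin":0},{"dx":0,"dy":0,"dz":0,"spin":0},{"dx":0,"dy":0,"dz":0,"spin":0},{"dx":0,"dy":0,"dz":0,"spin":0}]' --grip 0 --newtons 30

```text
clock: 5.95
position: [0.5757, 0.1831, 0.2403]
tool_rot: [0.0, 0.802, 0.598, 0.001]
contact_force: [0.1, -0.2, 1.4]
finger_gap: 0.46
grasp_force: 37.5
```

step_arm --series '[{"dx":0,"dy":0,"dz":-0.01,"spin":0},{"dx":0,"dy":0,"dz":-0.03,"spin":0},{"dx":0,"dy":0,"dz":-0.05,"spin":0},{"dx":0,"dy":0,"dz":-0.075,"spin":0},{"dx":0,"dy":0,"dz":-0.095,"spin":0}]'

```text
clock: 6.45
position: [0.5754, 0.183, 0.3366]
tool_rot: [0.0, 0.802, 0.598, 0.0]
contact_force: [0.5, -0.1, -1.4]
finger_gap: 0.46
grasp_force: 37.2
```

```bash
python3 -c "
from h import *
togo(.585,0,.21,3.6)
top(.14,.2,.5755,.183,.06)
"
```

```text
t 6.45 pos [0.5754 0.183  0.3366] yaw_y -16.56 F [ 0.5 -0.1 -1.4] gap 0.46 j6 0.4
shift mm [-172.8   61.2  126.6] spin -20.16
wrist 22093 [575.7 182.4] [52.7 67. ] 73.2 z 0.1829
```

Held: bottom at 0.133 m, so the bench contact is at TCP z of about 0.204. I'm carrying it to (0.585, 0), turning it to the rack's yaw.

step_arm --series '[{"dx":-0.03,"dy":0.011,"dz":0,"spin":-4},{"dx":-0.07,"dy":0.025,"dz":0,"spin":-8},{"dx":-0.11,"dy":0.039,"dz":0,"spin":-12},{"dx":-0.15,"dy":0.053,"dz":0,"spin":-17},{"dx":-0.173,"dy":0.061,"dz":0,"spin":-20.2}]'

```text
clock: 7.0
position: [0.5846, -0.0029, 0.3345]
tool_rot: [-0.0, 0.684, 0.73, -0.0]
contact_force: [-0.2, 0.4, -1.5]
finger_gap: 0.458
grasp_force: 37.3
```

step_arm --series '[{"dx":0,"dy":0,"dz":0.03,"spin":0},{"dx":0,"dy":0,"dz":0.06,"spin":0},{"dx":0,"dy":0,"dz":0.09,"spin":0},{"dx":0,"dy":0,"dz":0.105,"spin":0},{"dx":0,"dy":0,"dz":0.115,"spin":0}]'

```text
clock: 7.5
position: [0.5845, -0.0002, 0.2182]
tool_rot: [-0.001, 0.684, 0.729, -0.001]
contact_force: [0.4, 0.1, -1.2]
finger_gap: 0.459
grasp_force: 37.2
```

```bash
python3 -c "
from h import *
togo(.585,0,.204,3.6)
top(.04,.09,.585,0,.06)
top(.04,.08,.585,0,.06,'top')
"
```

```text
t 7.5 pos [ 5.845e-01 -2.000e-04  2.182e-01] yaw_y 3.63 F [ 0.4  0.1 -1.2] gap 0.459 j6 -0.27
shift mm [ 0.1  0.6 14.2] spin 0.03
wrist 22845 [584.4  -0.7] [67.1 52.5] 3.3 z 0.0645
wrist 76 [546.    4.5] [6.  1.4] 2.5 z 0.0894
wrist 70 [621.6   9.1] [5.1 1.4] 3.8 z 0.0887
```

step_arm --series '[{"dx":0,"dy":0,"dz":0.006,"spin":0},{"dx":0,"dy":0,"dz":0.01,"spin":0},{"dx":0,"dy":0,"dz":0.013,"spin":0},{"dx":0,"dy":0,"dz":0.0145,"spin":0},{"dx":0,"dy":0,"dz":0.0145,"spin":0}]'

```text
clock: 8.1
position: [0.5848, -0.0002, 0.2052]
tool_rot: [0.0, 0.684, 0.729, -0.0]
contact_force: [-0.6, 0.0, -1.4]
finger_gap: 0.461
grasp_force: 37.2
```

step_arm --series '[{"dx":0,"dy":0,"dz":0.0005,"spin":0},{"dx":0,"dy":0,"dz":0.001,"spin":0},{"dx":0,"dy":0,"dz":0.0015,"spin":0},{"dx":0,"dy":0,"dz":0.002,"spin":0},{"dx":0,"dy":0,"dz":0.002,"spin":0}]'

```text
clock: 8.6
position: [0.5847, -0.0002, 0.2037]
tool_rot: [0.0, 0.684, 0.729, 0.0]
contact_force: [-1.6, -0.2, 4.4]
finger_gap: 0.457
grasp_force: 37.8
```

Contact with the bench (force turned upward). I'm releasing, lifting, and turning 90° for the other grip.

step_arm --series '[{"dx":0,"dy":0,"dz":0,"spin":0},{"dx":0,"dy":0,"dz":0,"spin":0},{"dx":0,"dy":0,"dz":0,"spin":0},{"dx":0,"dy":0,"dz":0,"spin":0},{"dx":0,"dy":0,"dz":0,"spin":0}]' --grip 1

```text
clock: 9.1
position: [0.5848, -0.0002, 0.2032]
tool_rot: [-0.0, 0.684, 0.729, -0.0]
contact_force: [0.1, 0.7, -0.8]
finger_gap: 1.003
grasp_force: 0.0
```

step_arm --series '[{"dx":0,"dy":0,"dz":-0.015,"spin":0},{"dx":0,"dy":0,"dz":-0.035,"spin":0},{"dx":0,"dy":0,"dz":-0.06,"spin":0},{"dx":0,"dy":0,"dz":-0.08,"spin":0},{"dx":0,"dy":0,"dz":-0.1,"spin":0}]'

```text
clock: 9.6
position: [0.5847, -0.0001, 0.3042]
tool_rot: [0.0, 0.684, 0.729, 0.0]
contact_force: [-0.6, 0.2, -0.5]
finger_gap: 0.996
grasp_force: 0.0
```

step_arm --series '[{"dx":0,"dy":0,"dz":0,"spin":8.5},{"dx":0,"dy":0,"dz":0,"spin":17},{"dx":0,"dy":0,"dz":0,"spin":25.5},{"dx":0,"dy":0,"dz":0,"spin":34},{"dx":0,"dy":0,"dz":0,"spin":42.5}]'

```text
clock: 10.1
position: [0.5847, -0.0002, 0.3032]
tool_rot: [-0.0, 0.903, 0.429, -0.0]
contact_force: [0.4, 0.2, 0.5]
finger_gap: 1.004
grasp_force: 0.0
```

step_arm --series '[{"dx":0,"dy":0,"dz":0,"spin":8.5},{"dx":0,"dy":0,"dz":0,"spin":17},{"dx":0,"dy":0,"dz":0,"spin":25.5},{"dx":0,"dy":0,"dz":0,"spin":34},{"dx":0,"dy":0,"dz":0,"spin":42.5}]'

```text
clock: 10.6
position: [0.5847, -0.0002, 0.3032]
tool_rot: [-0.0, 0.997, 0.072, -0.0]
contact_force: [-0.3, 0.2, 0.1]
finger_gap: 0.998
grasp_force: 0.0
```

```bash
python3 -c "
from h import *
togo(.585,0,.19,-86.4)
top(.04,.07,.585,0,.06)
top(.04,.07,.585,0,.06,'top')
"
```

```text
t 10.6 pos [ 5.847e-01 -2.000e-04  3.032e-01] yaw_y -81.71 F [-0.3  0.2  0.1] gap 0.998 j6 1.22
shift mm [ 3.000e-01 -1.000e-01  1.132e+02] spin 4.69
wrist 5925 [585.5  -1.2] [40.1 52.1] 3.0 z 0.05
```

The pack stands at (0.5855, -0.001), yaw 3°, top at 0.050 m. I'm descending to grip it across its 52 mm.

step_arm --series '[{"dx":0.0005,"dy":0.001,"dz":0.03,"spin":4.7},{"dx":0.0005,"dy":0.001,"dz":0.06,"spin":4.9},{"dx":0.0005,"dy":0.001,"dz":0.09,"spin":4.9},{"dx":0.0005,"dy":0.001,"dz":0.11,"spin":4.9},{"dx":0.0005,"dy":0.001,"dz":0.115,"spin":4.9}]'

```text
clock: 11.2
position: [0.585, -0.001, 0.1861]
tool_rot: [-0.0, 0.999, 0.034, -0.002]
contact_force: [0.3, 0.8, 0.9]
finger_gap: 1.008
grasp_force: 0.0
```

step_arm --series '[{"dx":0,"dy":0,"dz":0,"spin":0},{"dx":0,"dy":0,"dz":0,"spin":0},{"dx":0,"dy":0,"dz":0,"spin":0},{"dx":0,"dy":0,"dz":0,"spin":0},{"dx":0,"dy":0,"dz":0,"spin":0}]' --grip 0 --newtons 30

```text
clock: 11.7
position: [0.5857, -0.0011, 0.1896]
tool_rot: [0.0, 0.999, 0.033, 0.001]
contact_force: [-0.5, 0.3, 7.1]
finger_gap: 0.605
grasp_force: 32.5
```

step_arm --series '[{"dx":0,"dy":0,"dz":-0.01,"spin":0},{"dx":0,"dy":0,"dz":-0.03,"spin":0},{"dx":0,"dy":0,"dz":-0.06,"spin":0},{"dx":0,"dy":0,"dz":-0.09,"spin":0},{"dx":0,"dy":0,"dz":-0.12,"spin":0}]'

```text
clock: 12.2
position: [0.5851, -0.001, 0.3101]
tool_rot: [0.0, 0.999, 0.033, 0.0]
contact_force: [0.4, -0.4, -1.3]
finger_gap: 0.604
grasp_force: 31.8
```

```bash
python3 -c "
from h import *
togo(.5605,-.1685,.3,-86.4)
top(.1,.2,.585,0,.06)
"
```

```text
t 12.2 pos [ 0.5851 -0.001   0.3101] yaw_y -86.25 F [ 0.4 -0.4 -1.3] gap 0.604 j6 1.3
shift mm [-35.5 165.5  10.1] spin 0.15
wrist 46657 [584.6  -0.7] [ 41.  120.1] 3.2 z 0.171
```

step_arm --series '[{"dx":-0.007,"dy":0.033,"dz":0,"spin":0},{"dx":-0.014,"dy":0.075,"dz":0,"spin":0},{"dx":-0.021,"dy":0.115,"dz":0,"spin":0},{"dx":-0.028,"dy":0.15,"dz":0,"spin":0},{"dx":-0.0355,"dy":0.1655,"dz":0,"spin":0}]'

```text
clock: 12.75
position: [0.5603, -0.1712, 0.3086]
tool_rot: [0.0, 1.0, 0.032, 0.0]
contact_force: [0.3, 0.4, -0.2]
finger_gap: 0.604
grasp_force: 31.9
```

```bash
python3 -c "
from h import *
togo(.5605,-.1685,.3,-86.4)
top(.14,.2,.56,-.168,.025)
top(.055,.08,.56,-.168,.06,name='pics/w2.png')
top(.006,.02,.56,-.168,.06)
"
```

```text
t 12.75 pos [ 0.5603 -0.1712  0.3086] yaw_y -86.39 F [ 0.3  0.4 -0.2] gap 0.604 j6 1.01
shift mm [ 0.4 -2.7  8.6] spin 0.01
wrist 22628 [ 559.7 -168.7] [41.1 50.7] 3.1 z 0.1688
wrist 791 [ 586.8 -168.6] [ 7.9 35.6] 2.9 z 0.0739
wrist 7835 [ 572.8 -169.4] [60.9 74.1] 3.4 z 0.0101
```

View pics/w2.png

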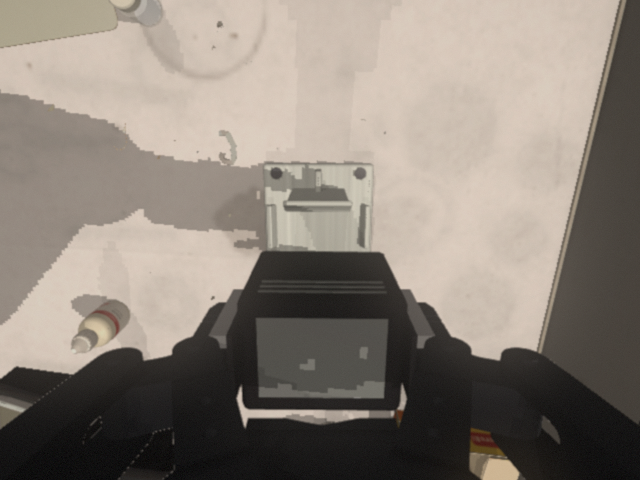

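The held pack is at (320,355), the rack's far cheek at (317,200), and the path is clear. Averaging both cameras puts the rack centre at about (0.561, -0.1695). I'm coming down to just above the cheeks.

step_arm --series '[{"dx":0,"dy":0,"dz":0,"spin":0},{"dx":0,"dy":0,"dz":0.01,"spin":0},{"dx":0,"dy":0,"dz":0.02,"spin":0},{"dx":0,"dy":0,"dz":0.03,"spin":0},{"dx":0,"dy":0,"dz":0.03,"spin":0}]'

```text
clock: 13.4
position: [0.5606, -0.1681, 0.2762]
tool_rot: [-0.001, 0.999, 0.033, -0.002]
contact_force: [-0.7, 0.1, -0.9]
finger_gap: 0.604
grasp_force: 31.9
```

```bash
python3 -c "
from h import *
togo(.5614,-.1695,.199,-86.6)
top(.12,.2,.56,-.168,.025)
top(.055,.08,.56,-.168,.06)
top(.006,.02,.56,-.168,.06)
"
```

```text
t 13.4 pos [ 0.5606 -0.1681  0.2762] yaw_y -86.23 F [-0.7  0.1 -0.9] gap 0.604 j6 1.01
shift mm [ 1.   1.6 77.2] spin 0.37
wrist 20716 [ 559.7 -167.9] [41.5 51. ] 1.8 z 0.1365
wrist 21306 [ 573.5 -163.7] [26.6 58.6] 25.9 z 0.1866
wrist 1047 [ 587.3 -168.5] [ 7.6 35.5] 3.6 z 0.074
wrist 7584 [ 578.1 -169.1] [50.2 74.2] 3.4 z 0.0101
```

step_arm --series '[{"dx":0.0013,"dy":0.0015,"dz":0,"spin":0.2},{"dx":0.0013,"dy":0.0015,"dz":0.008,"spin":0.2},{"dx":0.0013,"dy":0.0015,"dz":0.016,"spin":0.2},{"dx":0.0013,"dy":0.0015,"dz":0.024,"spin":0.2},{"dx":0.0013,"dy":0.0015,"dz":0.03,"spin":0.2}]'

```text
clock: 14.05
position: [0.562, -0.1699, 0.2471]
tool_rot: [-0.0, 1.0, 0.031, -0.001]
contact_force: [0.4, -0.6, -0.7]
finger_gap: 0.605
grasp_force: 31.9
```

Already 17 mm between the cheeks with no side force. Continuing.

step_arm --series '[{"dx":0,"dy":0,"dz":0.007,"spin":0},{"dx":0,"dy":0,"dz":0.014,"spin":0},{"dx":0,"dy":0,"dz":0.021,"spin":0},{"dx":0,"dy":0,"dz":0.028,"spin":0},{"dx":0,"dy":0,"dz":0.035,"spin":0}]'

```text
clock: 14.55
position: [0.5621, -0.17, 0.2126]
tool_rot: [-0.0, 1.0, 0.031, -0.0]
contact_force: [-0.1, 0.9, -1.7]
finger_gap: 0.605
grasp_force: 31.9
```

Floor contact is expected at TCP z of about 0.199.

step_arm --series '[{"dx":0,"dy":0,"dz":0.004,"spin":0},{"dx":0,"dy":0,"dz":0.007,"spin":0},{"dx":0,"dy":0,"dz":0.01,"spin":0},{"dx":0,"dy":0,"dz":0.012,"spin":0},{"dx":0,"dy":0,"dz":0.0125,"spin":0}]'

```text
clock: 15.05
position: [0.5622, -0.1699, 0.2006]
tool_rot: [-0.0, 1.0, 0.031, -0.0]
contact_force: [0.1, -0.0, -1.3]
finger_gap: 0.603
grasp_force: 31.9
```

step_arm --series '[{"dx":0,"dy":0,"dz":0.0005,"spin":0},{"dx":0,"dy":0,"dz":0.001,"spin":0},{"dx":0,"dy":0,"dz":0.001,"spin":0},{"dx":0,"dy":0,"dz":0.001,"spin":0},{"dx":0,"dy":0,"dz":0.001,"spin":0}]'

```text
clock: 15.55
position: [0.5622, -0.17, 0.1998]
tool_rot: [0.0, 1.0, 0.031, 0.0]
contact_force: [-0.1, 0.8, -0.8]
finger_gap: 0.605
grasp_force: 31.9
```

step_arm --series '[{"dx":0,"dy":0,"dz":0.0005,"spin":0},{"dx":0,"dy":0,"dz":0.001,"spin":0},{"dx":0,"dy":0,"dz":0.0015,"spin":0},{"dx":0,"dy":0,"dz":0.0015,"spin":0},{"dx":0,"dy":0,"dz":0.0015,"spin":0}]'

```text
clock: 16.05
position: [0.5621, -0.1699, 0.1996]
tool_rot: [0.0, 1.0, 0.031, 0.0]
contact_force: [-3.9, 2.0, 12.2]
finger_gap: 0.605
grasp_force: 33.3
```

Floor contact. I'm releasing and lifting straight up.

step_arm --series '[{"dx":0,"dy":0,"dz":-0.001,"spin":0},{"dx":0,"dy":0,"dz":-0.001,"spin":0},{"dx":0,"dy":0,"dz":-0.001,"spin":0},{"dx":0,"dy":0,"dz":-0.001,"spin":0},{"dx":0,"dy":0,"dz":-0.001,"spin":0}]' --grip 1

```text
clock: 16.55
position: [0.5622, -0.17, 0.1991]
tool_rot: [-0.0, 1.0, 0.031, -0.0]
contact_force: [-0.2, -0.6, -0.4]
finger_gap: 1.0
grasp_force: 0.0
```

step_arm --series '[{"dx":0,"dy":0,"dz":-0.015,"spin":0},{"dx":0,"dy":0,"dz":-0.04,"spin":0},{"dx":0,"dy":0,"dz":-0.07,"spin":0},{"dx":0,"dy":0,"dz":-0.1,"spin":0},{"dx":0,"dy":0,"dz":-0.13,"spin":0}]'

```text
clock: 17.05
position: [0.562, -0.1699, 0.3304]
tool_rot: [-0.0, 1.0, 0.031, -0.0]
contact_force: [1.0, -0.6, -0.1]
finger_gap: 0.996
grasp_force: 0.0
```

```bash
python3 -c "
from h import *
togo(.5614,-.1695,.199,-86.6)
top(.05,.066,.56,-.168,.035,name='pics/w3.png')
top(.068,.08,.56,-.168,.06)
top(.006,.02,.56,-.168,.06)
c=get_calibration('top');im,d=read_camera('top');P=cloud(c,d)
m=(abs(P[...,0]-.575)<.008)&(abs(P[...,1]-.183)<.008);print('carrier z',np.median(P[m][:,2]))
"
```

```text
t 17.05 pos [ 0.562  -0.1699  0.3304] yaw_y -86.46 F [ 1.  -0.6 -0.1] gap 0.996 j6 1.01
shift mm [ -0.6  -0.4 131.4] spin 0.14
wrist 64 [ 587.  -168.5] [ 0.6 34.6] 3.8 z 0.0531
wrist 5463 [ 560.1 -170.5] [45.8 52.1] 1.9 z 0.06
wrist 548 [ 587.3 -168.6] [ 7.  35.5] 3.5 z 0.0744
wrist 797 [ 535.3 -171.5] [ 8.3 35.7] 3.3 z 0.0728
wrist 4066 [ 561.5 -170.1] [83.3 74.1] 3.4 z 0.0102
carrier z 0.037030254987263034
```

View pics/w3.png

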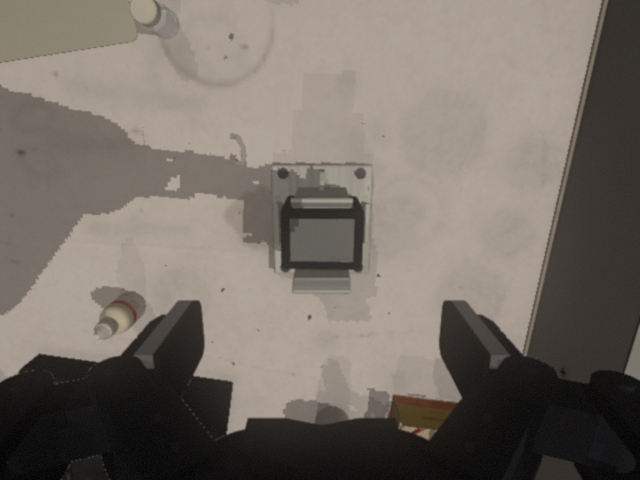

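The pack sits between both cheeks at (322,238), top at 0.060 m (seated on the 10 mm floor) and aligned within about 1 mm. The carrier is up at 0.037 m, and the dropper and vial still stand at (117,317) and (150,15). I'm handing in.

```bash
python3 -c "
from rig import job
print(job.sign_off())"
```

```text
the job is handed in; nothing more can be done
None
```

The job is handed in: the pack was unlatched, drawn out, stood upright on the bench, re-gripped by its other two sides and set down fully in the rack, with the carrier left sprung up and the vial and dropper bottle left where they were; the sign-off returned no verdict.

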